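# Change over the vacuum filtration manifold

### The job

Change the filtration manifold over for the next samples. The vacuum is on, so before lifting anything switch it off: press the black selector knob down, turn it anticlockwise from the green dot to the red dot and let it spring back up; then take the used, brown-stained funnels off their ports and put them in the clear wash tub, push all the clean funnels from the bench fully home onto ports of your choice, and close the ports left over with blue caps, also pushed fully home. Only when the used funnels are away and every port is covered, press the knob again and turn it back to the green dot, letting it spring up, and leave the test-tube rack and the sample jars where they stand throughout.

Things in the scene. Friction and masses are not known exactly. Their poses are not given: they have to be found in the camera images.
- funnel0: Clean straight round steel filter funnel, bright inside and out with a white filter disc inside, open at the top, outside diameter 52 mm, 70 mm tall, plain 45 mm bore in its underside, 22 mm deep, that slides over a port's spigot. May be absent (None). Origin at the centre of its underside, z up its axis. About 0.17 kg. Starts standing upright on the bench.
- funnel1: Clean straight round steel filter funnel, bright inside and out with a white filter disc inside, open at the top, outside diameter 52 mm, 70 mm tall, plain 45 mm bore in its underside, 22 mm deep, that slides over a port's spigot. May be absent (None). Origin at the centre of its underside, z up its axis. About 0.17 kg. Starts standing upright on the bench.
- funnel2: Clean straight round steel filter funnel, bright inside and out with a white filter disc inside, open at the top, outside diameter 52 mm, 70 mm tall, plain 45 mm bore in its underside, 22 mm deep, that slides over a port's spigot. May be absent (None). Origin at the centre of its underside, z up its axis. About 0.17 kg. Starts standing upright on the bench.
- used0: Used straight round steel filter funnel, stained brown inside, at the rim and in a band round the outside, open at the top, outside diameter 52 mm, 70 mm tall, plain 45 mm bore in its underside, 22 mm deep, that slides over a port's spigot. May be absent (None). Origin at the centre of its underside, z up its axis. About 0.17 kg. If present it starts seated on port0.
- used1: Used straight round steel filter funnel, stained brown inside, at the rim and in a band round the outside, open at the top, outside diameter 52 mm, 70 mm tall, plain 45 mm bore in its underside, 22 mm deep, that slides over a port's spigot. May be absent (None). Origin at the centre of its underside, z up its axis. About 0.17 kg. If present it starts seated on port1.
- used2: Used straight round steel filter funnel, stained brown inside, at the rim and in a band round the outside, open at the top, outside diameter 52 mm, 70 mm tall, plain 45 mm bore in its underside, 22 mm deep, that slides over a port's spigot. May be absent (None). Origin at the centre of its underside, z up its axis. About 0.17 kg. If present it starts seated on port2.
- used3: Used straight round steel filter funnel, stained brown inside, at the rim and in a band round the outside, open at the top, outside diameter 52 mm, 70 mm tall, plain 45 mm bore in its underside, 22 mm deep, that slides over a port's spigot. May be absent (None). Origin at the centre of its underside, z up its axis. About 0.17 kg. If present it starts seated on port3.
- cap0: Blue round blanking cap, outside diameter 52 mm, 32 mm tall, closed flat top, 45 mm bore 24 mm deep in its underside that slides over a port's spigot. Starts open side down on the bench. Origin at the centre of its underside, z up its axis. About 70 g.
- cap1: Blue round blanking cap, outside diameter 52 mm, 32 mm tall, closed flat top, 45 mm bore 24 mm deep in its underside that slides over a port's spigot. Starts open side down on the bench. Origin at the centre of its underside, z up its axis. About 70 g.
- manifold: Steel filtration manifold, fixed: a rail 430 mm long along its y and 46 mm wide, four ports 85 mm apart on top. Origin under its middle on the bench; x points across the rail away from the robot. At its +y end a grey valve block, 78 mm along y, 70 mm along x, top 62 mm above the bench, its middle 92 mm from port3, carries the black selector knob with a red and a green dot.
- port0 (a point): A port of the manifold: centre of its round flange (54 mm diameter, 55 mm above the bench), on which the rim of a funnel or cap rests when fully home. From it a spigot of 42 mm diameter rises 20 mm along z, its top 5 mm tapering to 35 mm. x points across the rail, y along it.
- port1 (a point): A port of the manifold: centre of its round flange (54 mm diameter, 55 mm above the bench), on which the rim of a funnel or cap rests when fully home. From it a spigot of 42 mm diameter rises 20 mm along z, its top 5 mm tapering to 35 mm. x points across the rail, y along it.
- port2 (a point): A port of the manifold: centre of its round flange (54 mm diameter, 55 mm above the bench), on which the rim of a funnel or cap rests when fully home. From it a spigot of 42 mm diameter rises 20 mm along z, its top 5 mm tapering to 35 mm. x points across the rail, y along it.
- port3 (a point): A port of the manifold: centre of its round flange (54 mm diameter, 55 mm above the bench), on which the rim of a funnel or cap rests when fully home. From it a spigot of 42 mm diameter rises 20 mm along z, its top 5 mm tapering to 35 mm. x points across the rail, y along it.
- selector_grip (a point): On the axis of the black vacuum selector knob on top of the valve block, at the upper face of its round flange (50 mm diameter, 77 mm above the bench at rest), the foot of the grip bar that stands on it: 46 mm long, 14 mm wide, 28 mm high. x points along the bar towards its white pointer line, z up. It moves and turns with the knob.
- selector_turn (a joint): Turn of the selector knob in rad, growing clockwise seen from above. 0: pointer at the red dot (off); 1.2: at the green dot (on), where it starts; end stops at -0.03 and 1.25. Pressed down less than 5.5 mm it is gated and cannot leave a dot. Let go between the dots it stays caught down; below 0.1 or above 1.1 it springs back up. It turns easily.
- selector_press (a joint): How far the selector knob is pressed down, m: 0 up, 0.008 fully down. Return spring 4 N when up, 12 N fully down.
- tub_floor (a point): Centre of the inner floor of the clear open plastic wash tub, 230 mm (x) by 160 mm (y) outside, walls 4 mm thick and 70 mm tall, floor 4 mm above the bench; it does not move. Holds three funnels standing side by side along x.
- tube_rack: Steel test-tube rack with glass tubes, 210 by 66 mm, 112 mm tall with the tubes, a bystander. Origin at the centre of its underside.
- jar0: Glass sample jar with a white lid, 56 mm diameter, 86 mm tall, a bystander. Origin at the centre of its underside.
- jar1: Glass sample jar with a white lid, 56 mm diameter, 86 mm tall, a bystander. Origin at the centre of its underside.

How it is judged:
On the way, in this order (a step that is already met when the one before it is completed fails the run):
1. the selector knob is at the red dot and has sprung back up, the used funnels still being on their ports (value of joint selector_turn below 0.15 rad and value of joint selector_press below 0.002 m and distance between used0 and port0 below 0.015 m and distance between used1 and port1 below 0.015 m and distance between used2 and port2 below 0.015 m and distance between used3 and port3 below 0.015 m), for 0.2 s.
2. the used funnels are in the tub and every port carries a clean funnel or a cap, all clean funnels being on ports, with the vacuum still off (x of used0 in the frame of tub_floor between -0.115 and 0.115 m and y of used0 in the frame of tub_floor between -0.08 and 0.08 m and z of each of used0, used1, used2, used3 in the frame of tub_floor below 0.05 m and x of used1 in the frame of tub_floor between -0.115 and 0.115 m and y of used1 in the frame of tub_floor between -0.08 and 0.08 m and x of used2 in the frame of tub_floor between -0.115 and 0.115 m and y of used2 in the frame of tub_floor between -0.08 and 0.08 m and x of used3 in the frame of tub_floor between -0.115 and 0.115 m and y of used3 in the frame of tub_floor between -0.08 and 0.08 m and ((distance between funnel0 and port0 below 0.004 m and angle between funnel0's own z axis and vertical below 0.08 rad) or (distance between funnel1 and port0 below 0.004 m and angle between funnel1's own z axis and vertical below 0.08 rad) or (distance between funnel2 and port0 below 0.004 m and angle between funnel2's own z axis and vertical below 0.08 rad) or (distance between cap0 and port0 below 0.004 m and angle between cap0's own z axis and vertical below 0.08 rad) or (distance between cap1 and port0 below 0.004 m and angle between cap1's own z axis and vertical below 0.08 rad)) and ((distance between funnel0 and port1 below 0.004 m and angle between funnel0's own z axis and vertical below 0.08 rad) or (distance between funnel1 and port1 below 0.004 m and angle between funnel1's own z axis and vertical below 0.08 rad) or (distance between funnel2 and port1 below 0.004 m and angle between funnel2's own z axis and vertical below 0.08 rad) or (distance between cap0 and port1 below 0.004 m and angle between cap0's own z axis and vertical below 0.08 rad) or (distance between cap1 and port1 below 0.004 m and angle between cap1's own z axis and vertical below 0.08 rad)) and ((distance between funnel0 and port2 below 0.004 m and angle between funnel0's own z axis and vertical below 0.08 rad) or (distance between funnel1 and port2 below 0.004 m and angle between funnel1's own z axis and vertical below 0.08 rad) or (distance between funnel2 and port2 below 0.004 m and angle between funnel2's own z axis and vertical below 0.08 rad) or (distance between cap0 and port2 below 0.004 m and angle between cap0's own z axis and vertical below 0.08 rad) or (distance between cap1 and port2 below 0.004 m and angle between cap1's own z axis and vertical below 0.08 rad)) and ((distance between funnel0 and port3 below 0.004 m and angle between funnel0's own z axis and vertical below 0.08 rad) or (distance between funnel1 and port3 below 0.004 m and angle between funnel1's own z axis and vertical below 0.08 rad) or (distance between funnel2 and port3 below 0.004 m and angle between funnel2's own z axis and vertical below 0.08 rad) or (distance between cap0 and port3 below 0.004 m and angle between cap0's own z axis and vertical below 0.08 rad) or (distance between cap1 and port3 below 0.004 m and angle between cap1's own z axis and vertical below 0.08 rad)) and ((distance between funnel0 and port0 below 0.004 m and angle between funnel0's own z axis and vertical below 0.08 rad) or (distance between funnel0 and port1 below 0.004 m and angle between funnel0's own z axis and vertical below 0.08 rad) or (distance between funnel0 and port2 below 0.004 m and angle between funnel0's own z axis and vertical below 0.08 rad) or (distance between funnel0 and port3 below 0.004 m and angle between funnel0's own z axis and vertical below 0.08 rad)) and ((distance between funnel1 and port0 below 0.004 m and angle between funnel1's own z axis and vertical below 0.08 rad) or (distance between funnel1 and port1 below 0.004 m and angle between funnel1's own z axis and vertical below 0.08 rad) or (distance between funnel1 and port2 below 0.004 m and angle between funnel1's own z axis and vertical below 0.08 rad) or (distance between funnel1 and port3 below 0.004 m and angle between funnel1's own z axis and vertical below 0.08 rad)) and ((distance between funnel2 and port0 below 0.004 m and angle between funnel2's own z axis and vertical below 0.08 rad) or (distance between funnel2 and port1 below 0.004 m and angle between funnel2's own z axis and vertical below 0.08 rad) or (distance between funnel2 and port2 below 0.004 m and angle between funnel2's own z axis and vertical below 0.08 rad) or (distance between funnel2 and port3 below 0.004 m and angle between funnel2's own z axis and vertical below 0.08 rad)) and value of joint selector_turn below 0.3 rad), for 0.2 s.
3. the selector knob is at the green dot and has sprung back up (value of joint selector_turn above 1.05 rad and value of joint selector_press below 0.002 m), for 0.2 s.
At the end, for the whole second after the job is handed in: Every used funnel is in the wash tub; every clean funnel is on a port and every port carries a clean funnel or a cap, fully home (within 4 mm of the port's point, upright within 0.08 rad); the selector is at the green dot (over 1.05 rad) and up (pressed under 2 mm); all at rest (all of step 3 and x of used0 in the frame of tub_floor between -0.115 and 0.115 m and y of used0 in the frame of tub_floor between -0.08 and 0.08 m and z of each of used0, used1, used2, used3 in the frame of tub_floor below 0.05 m and x of used1 in the frame of tub_floor between -0.115 and 0.115 m and y of used1 in the frame of tub_floor between -0.08 and 0.08 m and x of used2 in the frame of tub_floor between -0.115 and 0.115 m and y of used2 in the frame of tub_floor between -0.08 and 0.08 m and x of used3 in the frame of tub_floor between -0.115 and 0.115 m and y of used3 in the frame of tub_floor between -0.08 and 0.08 m and ((distance between funnel0 and port0 below 0.004 m and angle between funnel0's own z axis and vertical below 0.08 rad) or (distance between funnel1 and port0 below 0.004 m and angle between funnel1's own z axis and vertical below 0.08 rad) or (distance between funnel2 and port0 below 0.004 m and angle between funnel2's own z axis and vertical below 0.08 rad) or (distance between cap0 and port0 below 0.004 m and angle between cap0's own z axis and vertical below 0.08 rad) or (distance between cap1 and port0 below 0.004 m and angle between cap1's own z axis and vertical below 0.08 rad)) and ((distance between funnel0 and port1 below 0.004 m and angle between funnel0's own z axis and vertical below 0.08 rad) or (distance between funnel1 and port1 below 0.004 m and angle between funnel1's own z axis and vertical below 0.08 rad) or (distance between funnel2 and port1 below 0.004 m and angle between funnel2's own z axis and vertical below 0.08 rad) or (distance between cap0 and port1 below 0.004 m and angle between cap0's own z axis and vertical below 0.08 rad) or (distance between cap1 and port1 below 0.004 m and angle between cap1's own z axis and vertical below 0.08 rad)) and ((distance between funnel0 and port2 below 0.004 m and angle between funnel0's own z axis and vertical below 0.08 rad) or (distance between funnel1 and port2 below 0.004 m and angle between funnel1's own z axis and vertical below 0.08 rad) or (distance between funnel2 and port2 below 0.004 m and angle between funnel2's own z axis and vertical below 0.08 rad) or (distance between cap0 and port2 below 0.004 m and angle between cap0's own z axis and vertical below 0.08 rad) or (distance between cap1 and port2 below 0.004 m and angle between cap1's own z axis and vertical below 0.08 rad)) and ((distance between funnel0 and port3 below 0.004 m and angle between funnel0's own z axis and vertical below 0.08 rad) or (distance between funnel1 and port3 below 0.004 m and angle between funnel1's own z axis and vertical below 0.08 rad) or (distance between funnel2 and port3 below 0.004 m and angle between funnel2's own z axis and vertical below 0.08 rad) or (distance between cap0 and port3 below 0.004 m and angle between cap0's own z axis and vertical below 0.08 rad) or (distance between cap1 and port3 below 0.004 m and angle between cap1's own z axis and vertical below 0.08 rad)) and ((distance between funnel0 and port0 below 0.004 m and angle between funnel0's own z axis and vertical below 0.08 rad) or (distance between funnel0 and port1 below 0.004 m and angle between funnel0's own z axis and vertical below 0.08 rad) or (distance between funnel0 and port2 below 0.004 m and angle between funnel0's own z axis and vertical below 0.08 rad) or (distance between funnel0 and port3 below 0.004 m and angle between funnel0's own z axis and vertical below 0.08 rad)) and ((distance between funnel1 and port0 below 0.004 m and angle between funnel1's own z axis and vertical below 0.08 rad) or (distance between funnel1 and port1 below 0.004 m and angle between funnel1's own z axis and vertical below 0.08 rad) or (distance between funnel1 and port2 below 0.004 m and angle between funnel1's own z axis and vertical below 0.08 rad) or (distance between funnel1 and port3 below 0.004 m and angle between funnel1's own z axis and vertical below 0.08 rad)) and ((distance between funnel2 and port0 below 0.004 m and angle between funnel2's own z axis and vertical below 0.08 rad) or (distance between funnel2 and port1 below 0.004 m and angle between funnel2's own z axis and vertical below 0.08 rad) or (distance between funnel2 and port2 below 0.004 m and angle between funnel2's own z axis and vertical below 0.08 rad) or (distance between funnel2 and port3 below 0.004 m and angle between funnel2's own z axis and vertical below 0.08 rad)) and linear speed of each of funnel0, funnel1, funnel2, cap0, cap1, used0, used1, used2, used3 below 0.03 m/s); the robot touches nothing.
It fails at once if the test-tube rack or a sample jar is pushed more than 3 cm or tipped (distance of any of tube_rack, jar0, jar1 from where it was at the start of the episode above 0.03 m or angle between any of tube_rack, jar0, jar1's own z axis and vertical above 0.5 rad).
Of funnel0, funnel1, funnel2 only 2 to 3 are there at a start; the rules pass over those that are not, and their reading is None.
Of used0, used1, used2, used3 only 1 to 3 are there at a start; the rules pass over those that are not, and their reading is None.
At some moment in a run one of funnel0, funnel1, funnel2, cap0, cap1 may be knocked a few centimetres aside while the robot is not near it.
Once in a run the grip may slacken for a moment while it holds something.
It also fails if it takes over 210 s, if anything falls off the work surface, if the arm or the gripper's body presses on something with over 40 N, if the wrist force passes 120 N, or if a joint passes its speed limit or range.

### The arm

A 6-joint arm with a two-finger parallel gripper is mounted at the origin on the work surface. World frame = base frame: x ahead of the robot, y to its left, z up, the work surface at z = 0. Lengths are in m, angles in rad, forces in N, time in s.
With the tool pointing down it reaches from about 0.425 to 0.925 m from the base axis. Payload 12.5 kg.
Tool frame: the origin (TCP) lies midway between the tips of the shut fingers; the grasp point (between the pads) lies 19 mm behind it (arm.grasp_offset is the x of the grasp point in the tool frame, in m); x points along the fingers, y is the direction in which the jaws open and shut, and the axes are right-handed (so a half turn about x gives the same grasp; the last joint's range is limited). The gripper opens to 85 mm and grips with 20 to 120 N. Pads are 22 mm wide; open, the fingers measure 114 mm over their backs; the gripper's body (76 mm by 85 mm) begins 54 mm behind the grasp point. The pads swing forward as they close: fully open they stand 13 mm farther back than shut.
Start: joints at [1.05, 0.491, 1.559, -0, 1.092, -0.106], TCP at [0.252, 0.572, 0.231] pointing down, gripper open.
Joint ranges: [-3.1, 3.1], [-0.84, 2.19], [0.05, 2.79], [-1.13, 4.28], [0.06, 2.93], [-2.69, 2.69]. Speed limits (rad/s): [2.22, 2.22, 2.79, 3.14, 3.14, 3.14].

### API

Orientations are given as [roll, pitch, yaw] about the fixed x, y, z axes, in that order (R = Rz(yaw) Ry(pitch) Rx(roll)).
In Python, from bench import arm, cams, telemetry gives the robot as it stands. Calls block until the motion is done:
- arm.goto(position, orientation): joint-space move of the TCP to a pose.
- arm.move_l(position, frame=None, max_speed=0.15, stop_force=None): straight line of the TCP; frame=None keeps the orientation; max_speed is the mean speed in m/s. With stop_force (N) it stops when the force on the tool has changed by that much, and returns True; else False.
- arm.move_j(angles): joint-space move.
- arm.gripper_to(opening): opening from 0.0 (shut) to 1.0 (fully open); the grip force is fixed at half the most; returns when the fingers have stopped.
- arm.pause(seconds).
- arm.ik(position, orientation): joint angles nearest the present ones, or None.
- cams.read_camera(name): name is "side" or "top" or "wrist"; returns (picture, depth): 400x640x3 uint8, red, green, blue; 400x640 float32, m along the optical axis (not along the pixel's ray), 0 where there is no reading.
- cams.calibration(name): a dict with "fovy" (degrees; the focal length in pixels is half the picture's height over the tangent of half this angle, whatever the lens; pixels are square), "cx", "cy" (the principal point, pixels), "rvec" (rotation vector, rad) and "tvec" (3), from world to camera coordinates, as OpenCV has them. Camera axes: x right, y down, z forward; pixel columns grow to the right and rows downward; lengths in m; the calibration is good to about 2 mm. A picture is of the moment at which its call begins: read the wrist's pose just before it. calibration takes no time and is no camera call; for the wrist camera it gives the pose at the moment of the call.
A pose or a line that the arm cannot do raises arm.IKError and nothing moves.
- arm.job_done(): hands the job in, once; it reports no verdict.
Readings, each from a call of its own:
- telemetry.current_time(): time.
- telemetry.current_q(): joint angles.
- telemetry.current_qd(): joint speeds.
- telemetry.current_tau(): joint torques, N m.
- telemetry.current_ee_pos(): TCP position.
- telemetry.current_tool_rot(): TCP orientation.
- telemetry.current_ft_force(): force on the tool from outside, world axes, zero at the start.
- telemetry.current_torque(): the same for the moment, N m.
- telemetry.current_gripper_width(): opening from 0.0 (shut) to 1.0 (fully open).
Only numpy, scipy, OpenCV 4.12 (cv2) and the standard library are available. Lean on these libraries where they do the work, as an engineer would, in place of code of your own. Each camera call takes 0.05 s, during which the arm holds its last target.

## Working session

There is one attempt and no reset: what is moved stays moved. The work goes in short steps, each a Python script; the robot and the scene stay as the last script left them, time stands still between calls to the robot, and variables do not carry over. Pictures are saved under pics/ and viewed, and the job is handed in when it is done.

```bash
ls; mkdir -p pics
cat > h.py <<'E'
import numpy as np, cv2
from bench import arm, cams, telemetry
def K(c):
    f=200/np.tan(np.radians(c['fovy'])/2); return f,c['cx'],c['cy']
def cam(name):
    c=cams.calibration(name); im,d=cams.read_camera(name); return im,d,c
def px2w(c,u,v,z=None,depth=None):
    f,cx,cy=K(c); R=cv2.Rodrigues(np.array(c['rvec'],float))[0]; t=np.array(c['tvec'],float).ravel()
    r=np.array([(u-cx)/f,(v-cy)/f,1.]); o=-R.T@t; w=R.T@r
    if depth is not None: return o+w*depth
    return o+w*(z-o[2])/w[2]
def w2px(c,p):
    f,cx,cy=K(c); R=cv2.Rodrigues(np.array(c['rvec'],float))[0]; t=np.array(c['tvec'],float).ravel()
    q=R@np.array(p)+t; return f*q[0]/q[2]+cx,f*q[1]/q[2]+cy
def cloud(c,d):
    f,cx,cy=K(c); R=cv2.Rodrigues(np.array(c['rvec'],float))[0]; t=np.array(c['tvec'],float).ravel()
    v,u=np.mgrid[0:d.shape[0],0:d.shape[1]]
    P=np.stack([(u-cx)/f*d,(v-cy)/f*d,d],-1); P=(P-t)@R
    P[d<=0]=np.nan
    return P
def save(im,n): cv2.imwrite('pics/'+n+'.png',im[:,:,::-1])
E
python3 - <<'E'
from h import *
for n in ['side','top','wrist']:
    im,d,c=cam(n); save(im,n+'0'); print(n,c); np.save('d_'+n,d); np.save('i_'+n,im)
print(telemetry.current_time(),telemetry.current_ee_pos(),telemetry.current_tool_rot(),arm.grasp_offset)
E
```

```text
pics
side {'fovy': 55.95540946767009, 'cx': 322.96946066018336, 'cy': 197.81155522479244, 'rvec': array([ 2.46526572, -0.15312078,  0.04750599]), 'tvec': array([-0.57223267,  0.08561462,  0.85113122])}
top {'fovy': 57.78474925610908, 'cx': 316.21870108241666, 'cy': 197.90706696157616, 'rvec': array([ 2.14046704, -2.20268022,  0.09575599]), 'tvec': array([0.02242988, 0.54195774, 0.90405298])}
wrist {'fovy': 69.99666556335883, 'cx': 318.22432171337556, 'cy': 198.31969325968217, 'rvec': array([-2.39115788, -1.55935094, -0.25866332]), 'tvec': array([-0.62515163, -0.04286046,  0.38064606])}
0.15 [0.25175364 0.57188502 0.23087229] [-1.68575211  1.56996833 -2.10050469] -0.0187
```

View pics/top0.png

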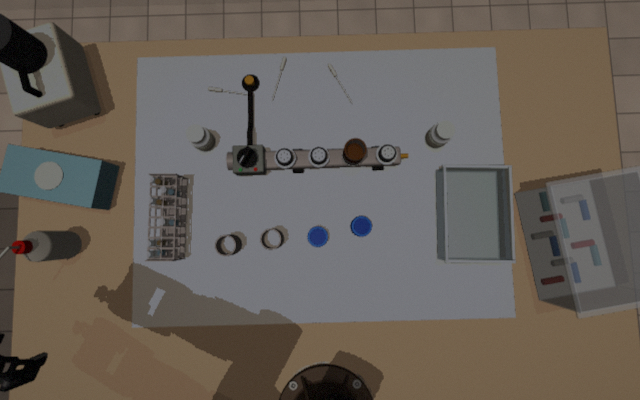

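View pics/side0.png

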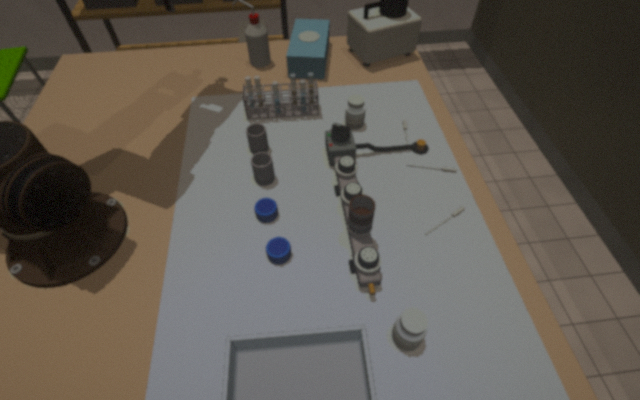

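View pics/wrist0.png

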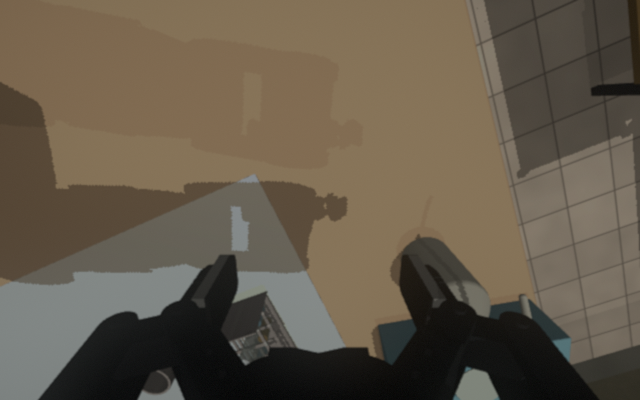

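Run:
```python
from h import *
im=np.load('i_top.npy')
g=lambda a:np.clip((a/255.)**.6*255,0,255).astype(np.uint8)
a=cv2.resize(g(im)[70:180,220:420],(800,440),interpolation=cv2.INTER_CUBIC);save(a,'top_c1')
b=cv2.resize(g(im)[200:280,200:400],(800,320),interpolation=cv2.INTER_CUBIC);save(b,'top_c2')
s=np.load('i_side.npy');save(cv2.resize(g(s)[110:310,230:450],(800,727),interpolation=cv2.INTER_CUBIC)[:600],'side_c1')
c=cams.calibration('top');d=np.load('d_top.npy');P=cloud(c,d)
for u,v in [(285,157),(319,156),(355,140),(387,153),(229,236),(272,230),(318,236),(361,226),(248,158),(250,83),(250,120),(203,135),(440,130),(478,215),(167,215)]: print(u,v,P[v,u].round(3))
```

```text
285 157 [0.641 0.081 0.074]
319 156 [ 0.64  -0.003  0.077]
355 140 [ 0.668 -0.088  0.115]
387 153 [ 0.643 -0.17   0.074]
229 236 [0.452 0.221 0.068]
272 230 [0.464 0.121 0.027]
318 236 [0.445 0.005 0.03 ]
361 226 [ 0.467 -0.104  0.034]
248 158 [0.639 0.17  0.084]
250 83 [0.852 0.173 0.026]
250 120 [0.753 0.175 0.022]
203 135 [0.699 0.278 0.086]
440 130 [ 0.694 -0.299  0.086]
478 215 [ 0.487 -0.412  0.006]
167 215 [0.508 0.382 0.043]
```

View pics/top_c1.png

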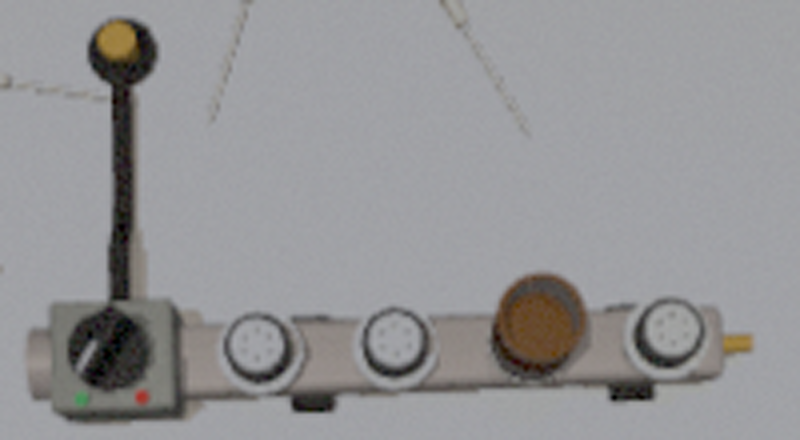

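View pics/top_c2.png

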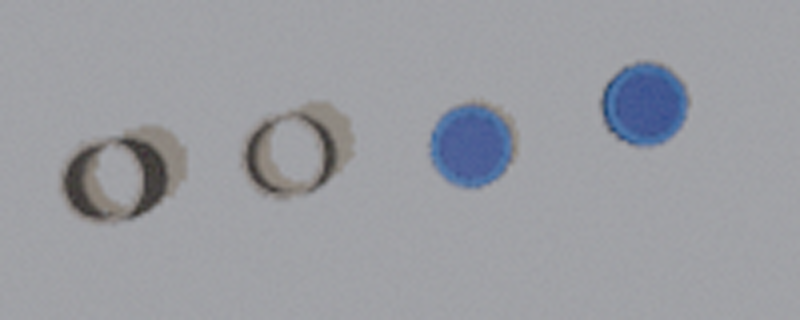

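View pics/side_c1.png

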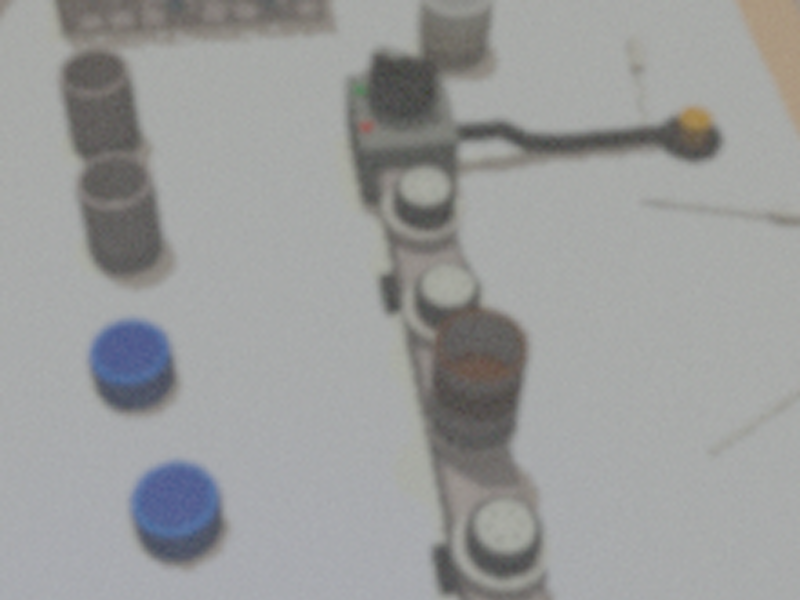

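```bash
cat >> h.py <<'E'
def blob(P,x,y,r,z0,z1,mask=None):
    m=(np.hypot(P[...,0]-x,P[...,1]-y)<r)&(P[...,2]>z0)&(P[...,2]<z1)
    if mask is not None: m&=mask
    q=P[m]; e=cv2.minEnclosingCircle(q[:,:2].astype(np.float32))
    return q.mean(0).round(4),np.round(e[0],4),round(e[1],4),len(q)
E
python3 - <<'E'
from h import *
im=np.load('i_top.npy');d=np.load('d_top.npy');c=cams.calibration('top');P=cloud(c,d)
b=P[200:260,300:420]; print('bench z top',np.nanmedian(P[270:300,330:420,2]))
for n,x,y,r,z0,z1 in [('p3',.641,.081,.03,.066,.085),('p2',.64,-.003,.03,.066,.085),('p0',.643,-.17,.03,.066,.085),('u1',.643,-.087,.04,.118,.14),
  ('f0',.447,.221,.04,.062,.08),('f1',.455,.121,.04,.062,.08),('c0',.445,.005,.04,.025,.04),('c1',.467,-.104,.04,.025,.04),('knob',.639,.17,.035,.09,.12),('block',.639,.17,.06,.055,.07)]:
    print(n,*blob(P,x,y,r,z0,z1))
ds=np.load('d_side.npy');cs=cams.calibration('side');S=cloud(cs,ds)
print('bench z side',np.nanmedian(S[150:200,200:240,2]))
for n,x,y,r,z0,z1 in [('p3',.641,.081,.03,.066,.085),('p2',.64,-.003,.03,.066,.085),('p0',.643,-.17,.03,.066,.085),('u1',.643,-.087,.04,.118,.14),
  ('f0',.447,.221,.04,.062,.08),('f1',.455,.121,.04,.062,.08),('c0',.445,.005,.04,.025,.04),('c1',.467,-.104,.04,.025,.04),('knob',.639,.17,.035,.09,.12)]:
    print(n,*blob(S,x,y,r,z0,z1))
# tub walls
for lo,hi in [((.55),.7)]: pass
q=P[(P[...,1]<-.28)&(P[...,1]>-.56)&(P[...,2]>.055)&(P[...,2]<.08)&(P[...,0]<.64)&(P[...,0]>.3)]
print('tub',q.min(0),q.max(0),cv2.minAreaRect(q[:,:2].astype(np.float32)))
E
```

```text
bench z top 0.0007991283109119339
p3 [0.6438 0.0824 0.0743] [0.6448 0.0829] 0.0209 226
p2 [ 0.6442 -0.0023  0.0746] [ 0.6454 -0.0017] 0.0212 224
p0 [ 0.6458 -0.1706  0.0745] [ 0.6467 -0.172 ] 0.0213 228
u1 [ 0.6455 -0.0873  0.1248] [ 0.6461 -0.0869] 0.0262 125
f0 [0.4361 0.2274 0.0683] [0.4321 0.2295] 0.026 101
f1 [0.4449 0.1209 0.0692] [0.4434 0.1204] 0.0262 103
c0 [0.446  0.0063 0.0322] [0.4461 0.0068] 0.0262 330
c1 [ 0.4687 -0.1049  0.0323] [ 0.4691 -0.1053] 0.0263 335
knob [0.643  0.1734 0.1027] [0.6436 0.174 ] 0.0231 137
block [0.6409 0.1772 0.061 ] [0.644  0.1772] 0.0521 596
bench z side -0.0008703522388707788
p3 [0.6414 0.0791 0.0725] [0.6419 0.0823] 0.0214 191
p2 [ 0.641  -0.0047  0.0729] [ 0.6424 -0.0024] 0.021 215
p0 [ 0.6432 -0.1745  0.0729] [ 0.6449 -0.1718] 0.0218 320
u1 [ 0.6426 -0.0875  0.1228] [ 0.6431 -0.0861] 0.0273 190
f0 [0.4343 0.2243 0.0664] [0.4286 0.2289] 0.0269 85
f1 [0.4407 0.1187 0.0668] [0.4397 0.1201] 0.0267 129
c0 [0.4432 0.0041 0.0307] [0.4432 0.0061] 0.0273 343
c1 [ 0.4665 -0.1073  0.0308] [ 0.4664 -0.1057] 0.0266 432
knob [0.6405 0.1719 0.0997] [0.6413 0.1749] 0.0233 135
tub [ 0.30032043 -0.54971061  0.05502822] [ 0.61250046 -0.29572001  0.07993702] ((0.45685088634490967, -0.4265407919883728), (0.2564088702201843, 0.30490636825561523), 88.11666870117188)
```

Run:
```python
from h import *
d=np.load('d_top.npy');c=cams.calibration('top');P=cloud(c,d)
for P in (P,cloud(cams.calibration('side'),np.load('d_side.npy'))):
    m=(np.hypot(P[...,0]-.643,P[...,1]-.174)<.035)&(P[...,2]>.09)&(P[...,2]<.12)
    print(cv2.minAreaRect(P[m][:,:2].astype(np.float32)),cv2.fitLine(P[m][:,:2].astype(np.float32),cv2.DIST_HUBER,0,.01,.01).ravel())
def ori(a): # jaw angle a
    return [0,np.pi/2,a-np.pi/2]
arm.goto([.643,.174,.30],ori(.26)); 
print(telemetry.current_q(),telemetry.current_ee_pos(),telemetry.current_ft_force(),telemetry.current_time())
im,d,c=cam('wrist'); save(im,'w1'); np.save('d_w1',d)
R=cv2.Rodrigues(c['rvec'])[0];print('campos',-R.T@c['tvec'])
P=cloud(c,d)
for n,x,y,r,z0,z1 in [('p3',.642,.0825,.03,.068,.085),('p2',.643,-.002,.03,.068,.085),('p0',.645,-.172,.03,.066,.085),('knob',.642,.174,.035,.09,.12),('u1',.643,-.087,.04,.118,.14)]:
    try: print(n,*blob(P,x,y,r,z0,z1))
    except Exception as e: print(n,e)
```

```text
((0.6438688635826111, 0.17443189024925232), (0.01480558980256319, 0.04600193724036217), 59.202693939208984) [ 0.85119647 -0.5248472   0.6409654   0.17432483]
((0.6411142945289612, 0.1747160404920578), (0.01607811078429222, 0.04551248252391815), 57.6252326965332) [ 0.876774  -0.4809026  0.6440656  0.168591 ]
[ 1.66684548e-01  4.98436356e-01  1.35755330e+00  1.63285277e-04
  1.28583576e+00 -9.48226219e-02] [0.64260897 0.17498288 0.29991369] [-0.11015719  0.73989578  0.41749833] 2.175
campos [0.62221017 0.25524011 0.44315424]
p3 [0.6446 0.0879 0.0749] [0.6449 0.0856] 0.0212 639
p2 [0.6453 0.004  0.0749] [0.6457 0.0008] 0.0211 540
p0 [ 0.6283 -0.1669  0.0726] [ 0.6283 -0.1676] 0.0054 12
knob [0.6434 0.1788 0.1041] [0.644  0.1781] 0.0234 481
u1 [ 0.6402 -0.0737  0.1234] [ 0.6452 -0.0832] 0.0267 321
```

View pics/w1.png

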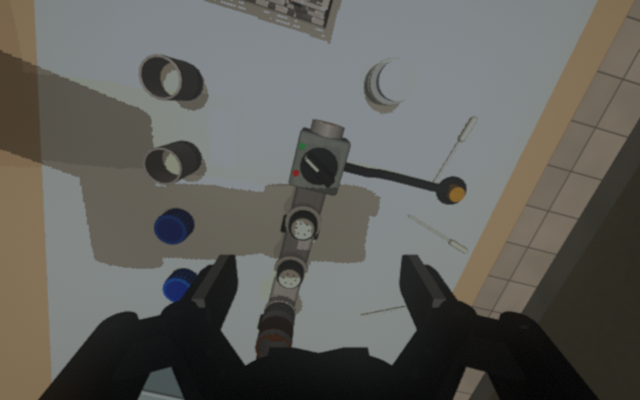

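```bash
cat >> h.py <<'E'
def ori(a): return [0,np.pi/2,a-np.pi/2]
E
python3 - <<'E'
from h import *
for k,a in enumerate([1.5708,-1.5708]):
    arm.goto([.643,.06,.32],ori(a)); arm.pause(.3)
    im,d,c=cam('wrist'); save(im,'w2_%d'%k); np.save('d_w2_%d'%k,d); np.save('i_w2_%d'%k,im)
    print(telemetry.current_q().round(3),telemetry.current_ee_pos().round(4),telemetry.current_time())
    P=cloud(c,d)
    for n,x,y,r,z0,z1 in [('p3',.642,.0835,.03,.068,.085),('p2',.643,-.002,.03,.068,.085),('p0',.645,-.172,.03,.066,.085),('knob',.642,.174,.035,.09,.12),('u1',.643,-.087,.04,.118,.14),  ('f0',.436,.227,.04,.062,.08),('f1',.443,.121,.04,.062,.08),('c0',.445,.005,.04,.025,.04),('c1',.467,-.104,.04,.025,.04)]:
        try: print(n,*blob(P,x,y,r,z0,z1))
        except Exception as e: print(n,'-')
E
```

```text
[-0.009  0.453  1.382 -0.     1.306 -1.58 ] [0.643  0.0601 0.32  ] 3.9083
p3 [0.6432 0.0852 0.0753] [0.6445 0.0857] 0.0212 700
p2 [0.6441 0.0014 0.0752] [6.455e-01 5.000e-04] 0.0213 710
p0 [ 0.6453 -0.1658  0.0747] [ 0.6467 -0.1683] 0.0216 742
knob [0.6421 0.1757 0.1032] [0.6443 0.1787] 0.0233 497
u1 [ 0.6455 -0.0847  0.1244] [ 0.646  -0.0845] 0.0263 599
f0 [0.453  0.2291 0.0687] [0.4479 0.232 ] 0.0198 177
f1 [0.4611 0.1207 0.0692] [0.4484 0.1221] 0.0251 257
c0 [0.453  0.0096 0.0328] [0.4456 0.0089] 0.0268 1046
c1 [ 0.4692 -0.1013  0.0327] [ 0.4692 -0.1027] 0.0268 1429
[-0.009  0.453  1.382  0.     1.306  1.562] [0.643 0.06  0.32 ] 6.9083
p3 [0.6458 0.0844 0.0752] [0.6443 0.0846] 0.0212 707
p2 [0.6464 0.0007 0.0752] [ 0.6448 -0.    ] 0.0213 701
p0 [ 0.648  -0.1663  0.0747] [ 0.6467 -0.1695] 0.0214 747
knob [0.6454 0.1745 0.104 ] [0.6432 0.1765] 0.0238 444
u1 [ 0.6462 -0.0849  0.1245] [ 0.6458 -0.085 ] 0.0262 607
f0 [nan nan nan] [0. 0.] 0.0 0
f1 [0.4436 0.1219 0.0682] [0.4436 0.1226] 0.0267 338
c0 [0.4479 0.0086 0.0326] [0.4454 0.0083] 0.0268 642
c1 [ 0.481  -0.1032  0.0318] [ 0.4694 -0.1029] 0.0266 325h.py:26: RuntimeWarning: Mean of empty slice.
  return q.mean(0).round(4),np.round(e[0],4),round(e[1],4),len(q)
  ret = um.true_divide(
```

Run:
```python
from h import *
# recompute with depth from stored images; wrist calibration is same pose only for k=1 now
c=cams.calibration('wrist');P=cloud(c,np.load('d_w2_1.npy'))
for z0 in (.09,.098):
    m=(np.hypot(P[...,0]-.643,P[...,1]-.1765)<.03)&(P[...,2]>z0)&(P[...,2]<.12)
    print(cv2.minAreaRect(P[m][:,:2].astype(np.float32)),m.sum())
P=cloud(cams.calibration('top'),np.load('d_top.npy'))
m=(np.hypot(P[...,0]-.643,P[...,1]-.1765)<.03)&(P[...,2]>.098)&(P[...,2]<.12)
print(cv2.minAreaRect(P[m][:,:2].astype(np.float32)),m.sum())
im=np.load('i_w2_1.npy');u,v=map(int,w2px(c,[.643,.1765,.1]));print(u,v)
cr=im[max(v-50,0):v+50,max(u-60,0):u+60];save(cv2.resize(cr,None,fx=5,fy=5,interpolation=2),'w2k')
im,d,cs=cam('top'); save(im,'top1')
im,d,cs=cam('side'); save(im,'side1')
```

```text
((0.6430909633636475, 0.1765304058790207), (0.014222033321857452, 0.04727447032928467), 59.64978790283203) 444
((0.6430767178535461, 0.17653876543045044), (0.014222033321857452, 0.04724143072962761), 59.64978790283203) 400
((0.6438688635826111, 0.17443189024925232), (0.01480558980256319, 0.04600193724036217), 59.202693939208984) 117
228 169
```

View pics/w2k.png

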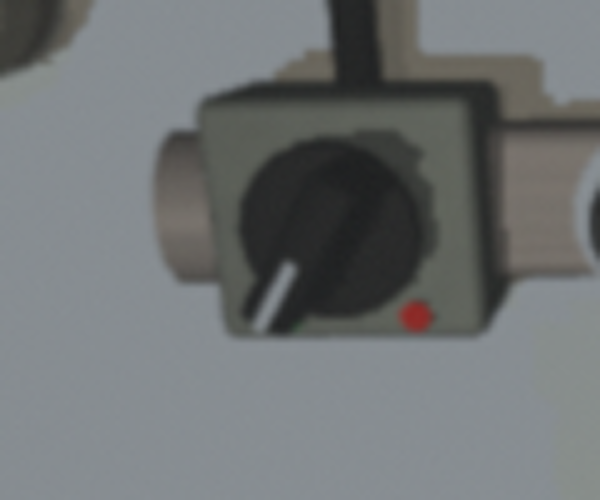

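View pics/side1.png

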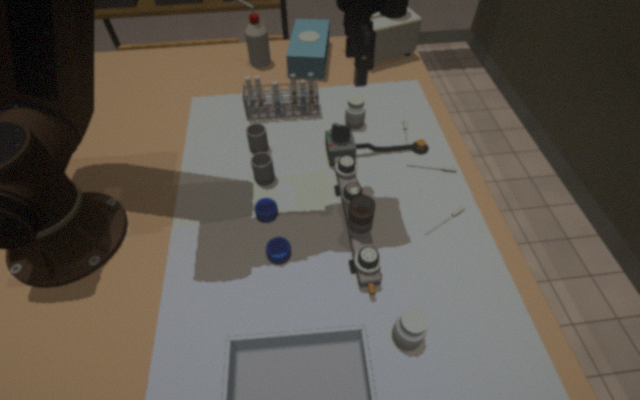

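Run:
```python
from h import *
K=[.6437,.1772]; a=np.radians(149.5)-np.pi/2
T=telemetry
arm.gripper_to(.55)
arm.goto([*K,.16],ori(a)); 
print(arm.move_l([*K,.081],max_speed=.08,stop_force=15),T.current_ee_pos())
arm.gripper_to(.0); print('w',T.current_gripper_width(),T.current_ft_force())
print(arm.move_l([*K,.0705],max_speed=.03,stop_force=35),T.current_ee_pos(),T.current_ft_force())
for s in (.4,.8,1.2):
    arm.goto([*K,.0705],ori(a+s)); print(T.current_ee_pos(),T.current_q()[5],T.current_ft_force(),T.current_torque(),T.current_gripper_width())
arm.gripper_to(.55)
arm.move_l([*K,.16])
arm.goto([*K,.32],ori(-1.57))
arm.pause(.2)
im,d,c=cam('wrist');save(im[100:300,120:520].repeat(2,0).repeat(2,1),'w3'); P=cloud(c,d)
m=(np.hypot(P[...,0]-.643,P[...,1]-.1765)<.03)&(P[...,2]>.09)&(P[...,2]<.12)
print(cv2.minAreaRect(P[m][:,:2].astype(np.float32)),P[m][:,2].max(),np.median(P[m][:,2]),T.current_time())
```

```text
False [0.64396072 0.17725046 0.08156214]
w 0.15261835678138427 [-1.66734084 -4.63605589  3.46013736]
True [0.64371584 0.17670454 0.07384404] [-4.69639469 -1.8414133  11.19822624]
[0.64395473 0.17722658 0.07352235] -1.2691283465793495 [-9.03154411 -4.61632442 27.17147287] [-0.71843047  1.8700337   0.05315302] 0.1474399096680318
[0.64382869 0.17763771 0.07350609] -1.6691389046765623 [-10.18654145  -2.41457779  26.16882026] [-0.22736254  1.93004833  0.03545596] 0.15393552545148242
[0.6435555  0.1779409  0.07348932] -2.068473115010906 [-11.74408084   0.69101177  27.67569824] [ 0.08625256  2.13763239 -0.45787346] 0.1481876550745489
((0.6433222889900208, 0.1766204535961151), (0.04702595993876457, 0.014129250310361385), 36.55781555175781) 0.1084157849641091 0.10521966847503525 17.4667
```

View pics/w3.png

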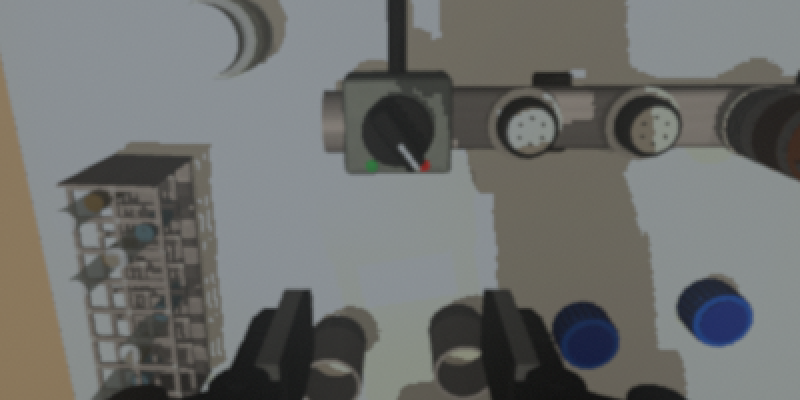

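```bash
cat >> h.py <<'E'
T=telemetry
def pick(x,y,z,lift,a=0.,open_=1.0):
    arm.gripper_to(open_)
    arm.goto([x,y,max(lift,z+.1)],ori(a))
    r=arm.move_l([x,y,z],max_speed=.1,stop_force=12); print('desc hit',r,T.current_ee_pos().round(4))
    arm.gripper_to(0.); print('grip',T.current_gripper_width().round(3),T.current_ft_force().round(1))
    arm.move_l([x,y,max(lift,z+.1)],max_speed=.12); print('lifted',T.current_gripper_width().round(3),T.current_ft_force().round(1),T.current_time())
E
python3 - <<'E'
from h import *
pick(.6459,-.0848,.075,.21)
t=[.487,-.410]
arm.goto([*t,.20],ori(0))
print(T.current_gripper_width())
print(arm.move_l([*t,.029],max_speed=.12,stop_force=10),T.current_ee_pos())
arm.gripper_to(.85)
arm.move_l([*t,.2],max_speed=.15)
arm.goto([.45,.0,.35],ori(0))
im,d,c=cam('top');save(im,'top2');print(T.current_time())
im,d,c=cam('wrist');save(im,'w4')
E
```

```text
desc hit False [ 0.6462 -0.0848  0.0756]Traceback (most recent call last):
  File "<stdin>", line 2, in <module>
  File "h.py", line 33, in pick
    arm.gripper_to(0.); print('grip',T.current_gripper_width().round(3),T.current_ft_force().round(1))
                                     ^^^^^^^^^^^^^^^^^^^^^^^^^^^^^^^
AttributeError: 'float' object has no attribute 'round'
```

```bash
sed -i 's/T.current_gripper_width().round(3)/round(T.current_gripper_width(),3)/g' h.py
python3 - <<'E'
from h import *
print(T.current_gripper_width())
arm.move_l([.6459,-.0848,.21],max_speed=.12)
t=[.487,-.410]
arm.goto([*t,.20],ori(0))
print(T.current_gripper_width())
print(arm.move_l([*t,.029],max_speed=.12,stop_force=10),T.current_ee_pos())
arm.gripper_to(.85)
arm.move_l([*t,.2],max_speed=.15)
arm.goto([.45,.0,.35],ori(0))
im,d,c=cam('top');save(im,'top2');print(T.current_time())
im,d,c=cam('wrist');save(im,'w4')
E
```

```text
0.6007925769394924
0.6029389044881488
False [ 0.48725766 -0.41022761  0.02969779]
29.0667
```

View pics/top2.png

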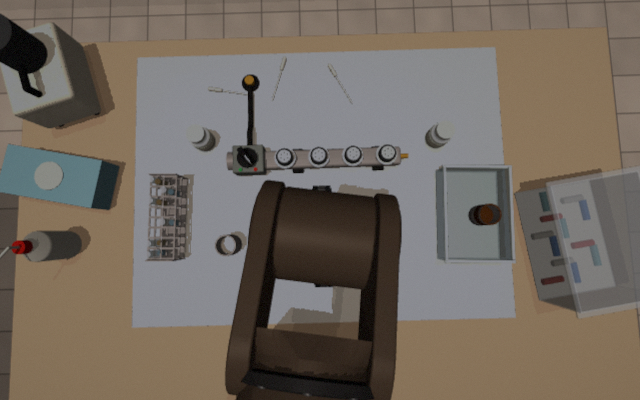

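View pics/w4.png

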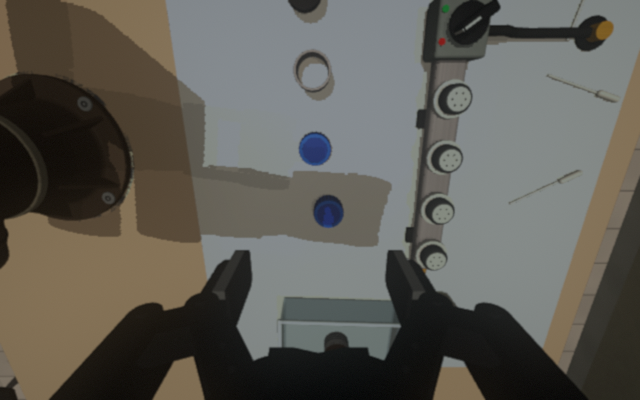

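```bash
cat >> h.py <<'E'
PORT=[(.6467,-.1695),(.6459,-.0848),(.6452,.0003),(.6444,.0851)]
def locate(x,y,h,r=.055):
    im,d,c=cam('wrist'); P=cloud(c,d)
    q=P[(np.hypot(P[...,0]-x,P[...,1]-y)<r)&(P[...,2]>h-.006)&(P[...,2]<h+.006)]
    if len(q)<30: return None
    e=cv2.minEnclosingCircle(q[:,:2].astype(np.float32)); print('loc',np.round(e[0],4),round(e[1],4),len(q)); return e
def place(i,z_off,a=0.):
    x,y=PORT[i]; zt=.055+z_off
    arm.goto([x,y,zt+.07],ori(a)); arm.pause(.3)
    arm.move_l([x,y,zt+.027],max_speed=.1); print('above',T.current_ee_pos().round(4),round(T.current_gripper_width(),3))
    ok=False
    offs=[(0,0)]+[(s*np.cos(t),s*np.sin(t)) for s in (.002,.0035) for t in np.arange(0,6.2,np.pi/3)]
    for dx,dy in offs:
        r=arm.move_l([x+dx,y+dy,zt-.002],max_speed=.04,stop_force=20)
        p=T.current_ee_pos(); f=T.current_ft_force(); print('try',round(dx,4),round(dy,4),r,p.round(4),f.round(1))
        if p[2]<zt+.0035: ok=True; break
        arm.move_l([x+dx,y+dy,zt+.027],max_speed=.1)
    return ok
E
python3 - <<'E'
from h import *
arm.goto([.45,.06,.35],ori(0)); arm.pause(.2)
e=locate(.4436,.1223,.07); x,y=e[0]
if abs(x-.4436)<.004 and abs(y-.1223)<.004: x,y=.4436,.1223
pick(x,y,.022,.15)
ok=place(3,.022); print(ok,T.current_time())
im,d,c=cam('top');save(im,'top3')
im,d,c=cam('side');save(im,'side3')
E
```

```text
loc [0.4432 0.1223] 0.0259 291
desc hit False [0.4438 0.1223 0.0224]
grip 0.605 [-2.6  0.7 10.4]
lifted 0.599 [-0.9 -0.5 -1.6] 33.9333
above [0.6445 0.0851 0.1041] 0.601
try 0 0 True [0.6442 0.0851 0.0777] [-3.4 -0.7  7.5]
True 36.2917
```

View pics/side3.png

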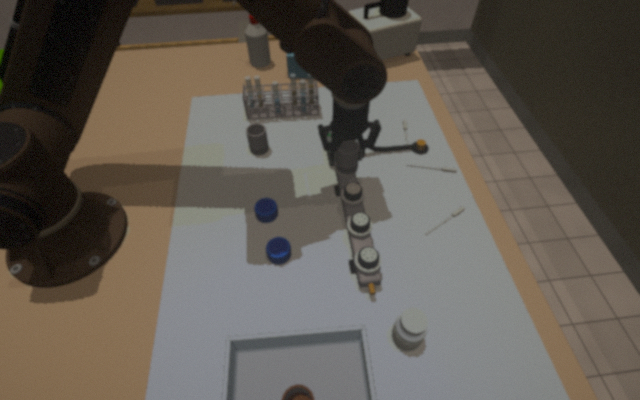

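```bash
cat >> h.py <<'E'
def release(i,zup=.2):
    arm.gripper_to(1.0); p=T.current_ee_pos(); arm.move_l([p[0],p[1],zup],max_speed=.15)
E
python3 - <<'E'
from h import *
release(3)
arm.goto([.45,.15,.35],ori(0)); arm.pause(.2)
P3=locate(.6444,.0851,.125)
e=locate(.4319,.2317,.07); x,y=e[0]
if abs(x-.4319)<.003 and abs(y-.2317)<.003: x,y=(x+.4319)/2,(y+.2317)/2
pick(x,y,.022,.22)
ok=place(2,.022); print(ok,T.current_time())
im,d,c=cam('side');save(im,'side4')
if ok:
    release(2)
    arm.goto([.45,.0,.35],ori(0)); arm.pause(.2)
    locate(.6444,.0851,.125);locate(.6452,.0003,.125)
    locate(.4455,.0086,.032);locate(.4693,-.1028,.032)
    im,d,c=cam('wrist');save(im,'w5')
E
```

```text
loc [0.6455 0.0855] 0.0265 425
loc [0.4312 0.232 ] 0.026 307
desc hit False [0.4317 0.2319 0.0224]
grip 0.607 [-1.6 -0.4  8.1]
lifted 0.603 [ 0.2  0.8 -1.9] 44.3333
above [6.454e-01 3.000e-04 1.041e-01] 0.602
try 0 0 True [6.45e-01 3.00e-04 7.76e-02] [-2.3 -0.6  7.5]
True 47.0833
loc [0.6454 0.0848] 0.0263 580
loc [0.6459 0.0008] 0.026 475
loc [0.4456 0.0083] 0.0268 821
loc [ 0.4785 -0.0781] 0.0268 700
```

View pics/w5.png

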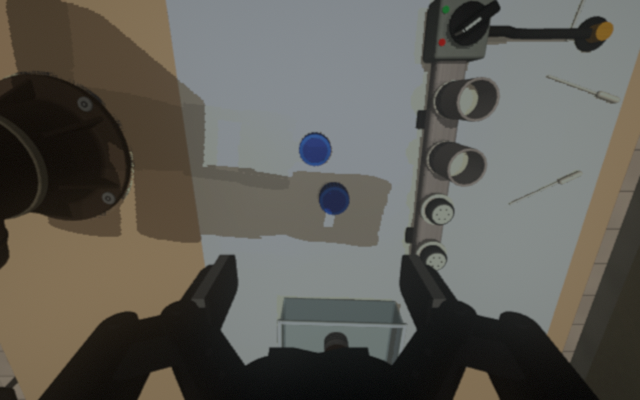

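Run:
```python
from h import *
e=locate(.4785,-.0781,.032); x,y=e[0]
pick(x,y,.005,.12)
ok=place(0,.005); print(ok,T.current_time())
if ok:
    release(0)
    arm.goto([.45,.0,.35],ori(0)); arm.pause(.2)
    locate(PORT[0][0],PORT[0][1],.087)
    e=locate(.4455,.0086,.032); x,y=e[0]
    pick(x,y,.005,.12)
    ok=place(1,.005); print(ok,T.current_time())
    if ok: release(1)
arm.goto([.55,.05,.38],ori(0)); arm.pause(.2)
im,d,c=cam('wrist');save(im,'w6')
im,d,c=cam('side');save(im,'side6')
print(T.current_time())
```

```text
loc [ 0.4783 -0.078 ] 0.0267 705
desc hit False [ 0.4786 -0.0781  0.0055]
grip 0.587 [-2.3  0.9 10.8]
lifted 0.588 [-0.1  0.2 -1.3] 54.0417
above [ 0.6468 -0.1696  0.087 ] 0.586
try 0 0 True [ 0.6465 -0.1694  0.0609] [-1.8  0.1  6.8]
True 56.35
loc [ 0.6472 -0.1692] 0.0265 594
loc [0.4456 0.0083] 0.0268 824
desc hit False [0.4459 0.0082 0.0054]
grip 0.591 [-1.9 -1.  13.5]
lifted 0.591 [-0.1 -0.2 -0.3] 63.3167
above [ 0.646  -0.0848  0.0871] 0.588
try 0 0 True [ 0.6457 -0.0847  0.0609] [-1.7  0.5  7.6]
True 65.7167
68.5167
```

View pics/w6.png

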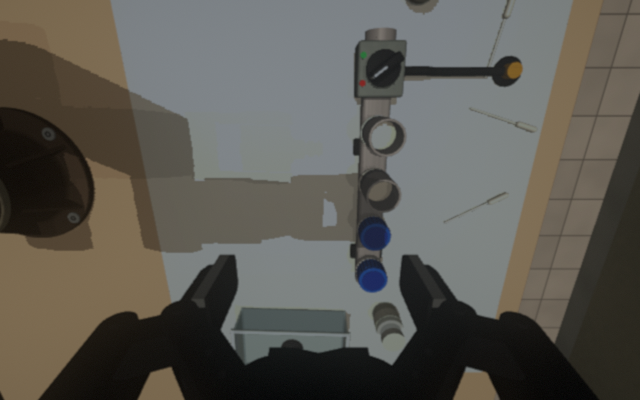

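View pics/side6.png

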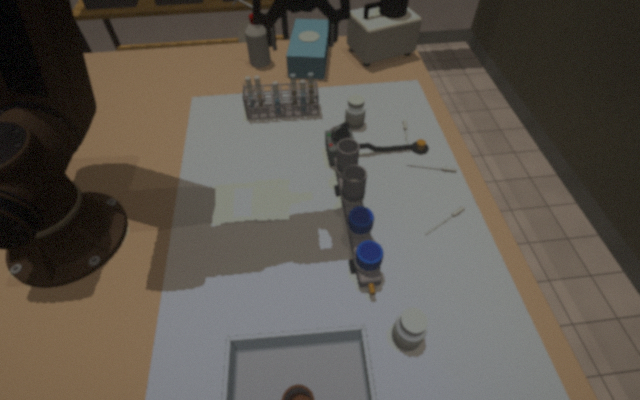

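Run:
```python
from h import *
im,d,c=cam('wrist');P=cloud(c,d)
for i,h in enumerate([.087,.087,.125,.125]):
    x,y=PORT[i]; q=P[(np.hypot(P[...,0]-x,P[...,1]-y)<.026)&(P[...,2]>h-.012)]; z=q[:,2]
    print(i,np.percentile(z,[50,90,99]).round(4)); locate(x,y,h,.04)
print('bench',np.nanmedian(P[170:190,230:300,2]))
K=[.6437,.1772]; a=np.radians(149.5)-np.pi/2
arm.gripper_to(.55)
arm.goto([*K,.20],ori(a+1.18)); arm.pause(.2)
arm.move_l([*K,.15],max_speed=.1)
print(arm.move_l([*K,.081],max_speed=.08,stop_force=15),T.current_ee_pos())
arm.gripper_to(.0); print('w',T.current_gripper_width(),T.current_ft_force())
print(arm.move_l([*K,.0705],max_speed=.03,stop_force=35),T.current_ee_pos(),T.current_ft_force())
for s in (.8,.4,0,-.02):
    arm.goto([*K,.0705],ori(a+s)); print(T.current_ee_pos(),T.current_q()[5],T.current_ft_force(),T.current_torque()[2],T.current_gripper_width())
arm.gripper_to(.55)
arm.move_l([*K,.2])
arm.goto([.60,.10,.36],ori(0)); arm.pause(.2)
im,d,c=cam('wrist');save(im,'w7'); P=cloud(c,d)
m=(np.hypot(P[...,0]-.643,P[...,1]-.1765)<.03)&(P[...,2]>.085)&(P[...,2]<.12)
print(cv2.minAreaRect(P[m][:,:2].astype(np.float32)),np.median(P[m][:,2]),T.current_time())
```

```text
0 [0.0878 0.089  0.0901]
loc [ 0.6478 -0.1691] 0.0267 610
1 [0.088  0.0892 0.0901]
loc [ 0.6469 -0.084 ] 0.0266 705
2 [0.1244 0.1261 0.1268]
loc [6.462e-01 6.000e-04] 0.0261 319
3 [0.1249 0.1263 0.1272]
loc [0.6455 0.0849] 0.026 345
bench 0.0011156308231694604
False [0.64397754 0.1772492  0.08147561]
w 0.1504867427165416 [-2.80895323  3.39473905  3.54038056]
True [0.64365917 0.17769653 0.07388648] [-4.87176795 -0.59701214 10.58266588]
[0.6439381  0.17724652 0.07349563] -1.6683661376482475 [-10.7009244    0.86177571  27.78244067] 0.006189023547426856 0.14663535354099622
[0.64390768 0.1768317  0.07350064] -1.2683931750990847 [-10.47345631  -2.46848693  28.6948078 ] -0.07785433143264994 0.1505659744459986
[0.64372679 0.17647557 0.07351085] -0.8684253577657045 [-11.89817127  -4.89397094  30.10927061] 0.021442895063459047 0.14958336196558367
[0.64369305 0.17643797 0.07349093] -0.8486712352039496 [-12.12938641  -4.82368225  29.70417481] -0.04412282519500032 0.15083960024370432
((0.6435573101043701, 0.17727795243263245), (0.014039065688848495, 0.046347476541996), 58.36780548095703) 0.10539844157280609 77.8
```

View pics/w7.png

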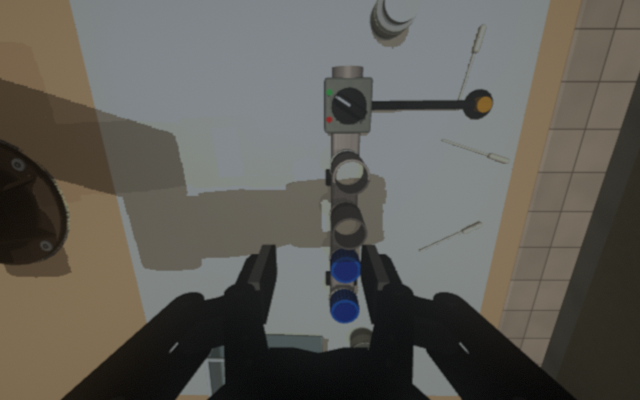

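Run:
```python
from h import *
for i,h in enumerate([.087,.087,.125,.125]): locate(*PORT[i],h,.04)
im,d,c=cam('top');save(im,'top8')
arm.job_done()
```

```text
loc [ 0.6479 -0.1694] 0.027 602
loc [ 0.647  -0.0843] 0.0269 694
loc [0.6462 0.0009] 0.0261 325
loc [0.6457 0.0851] 0.026 343
the job is handed in; nothing more can be done
```

View pics/top8.png

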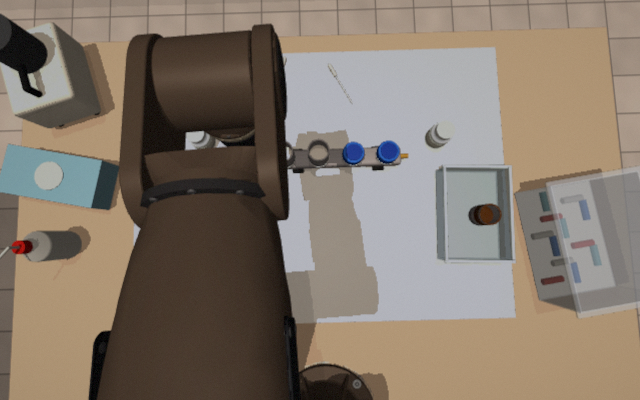

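The manifold is changed over and the job is handed in, at about 78 s of the 210 s allowed. Handing in reports no verdict, so this rests on my own checks.

- **Vacuum off:** I pressed the knob, turned it to the red dot and let it spring up before lifting anything.
- **Funnels and caps:** The one used funnel went from port1 into the wash tub. The two clean funnels went onto port3 and port2, and the two caps onto port0 and port1. One cap had been knocked about 3 cm aside; I found it again before picking it up.
- **Vacuum on:** I then turned the knob back to the green dot.

**Last checks:**
- The four covers measured within about 1.5 mm of their ports sideways. Their tops were at the seated heights, 88 mm for the caps and 125 mm for the funnels.
- The knob bar pointed within about 1° of where it started, at the green dot. It was up, with its top at 105 mm.
- The last top picture shows the used funnel in the tub and jar1 in place. The arm hides the rack and most of jar0 there. An earlier side picture, taken before the last knob turn, shows the rack and both jars where they started.
- No check failed. The side camera disagreed with the top one by about 3 mm in x, so I took positions from wrist views facing opposite ways.

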